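# Put up the blue table sign at the fair stand

## Task

Take the blue sign out of the sloped wooden rack and stand it upright in the grey socket block of the clamp stand, pushed fully home past the stiff spring nub inside, its panel squared up with the stand so that the flat faces look to the pedal side and the far side; the block can sit off-centre on its cross slide, so find its hole first. Then, with the sign let go, press the red pedal down to its stop to lock the slide and let it come back up. Leave the other signs, the terracotta box and the mug where they are.

Things in the scene. Friction and masses are not known exactly. Their poses are not given: they have to be found in the camera images.
- sign_blue: table sign, 195 mm long: round pole (diameter 20, foot tapered to 15 over its last 5 mm) with a flat blue panel, white disc on it (70 wide along y, 70 tall, 10 thick along x, centre 160 mm above the foot). 0.1 to 0.2 kg. Origin: centre of the foot's end; z runs along the pole to the panel, x is the panel's normal. It starts leaning about 35 degrees in a rack hole, over the rack's -x side
- sign_orange: bystander: sign of the same shape in another rack hole, orange panel with three white bars
- sign_green: bystander: sign of the same shape in another rack hole, green panel with a white diamond
- rack: fixed sloped wooden rack, 310 mm along y, 150 mm along x, about 80 mm high. Three square holes (22.5 mm wide, 50 mm deep) 95 mm apart along y, axes leaning 30 degrees from vertical towards its -x (roughly world -y); the signs lie a little lower in their play. Which sign is in which hole varies. Origin: middle of the underside
- stand: fixed dark steel plate 190 x 110 x 12 mm. At its +x end a grey square socket block (56 x 56 mm, top 77 mm above the table) centred at x = 45 mm and, on a stiff cross slide, anywhere from y = -12 to +12 mm: not reported, to be found by touch or sight. At its -x end a red pedal. Origin on the table, 5 mm to the +x of the plate's middle; x points from the pedal to the block
- slide_mid (a point): middle of the block's cross slide, at the height of the block's top (77 mm). In the block's centre: a vertical round hole, diameter 22.5 mm, 55 mm deep, floor 22 mm above the table, sharp rim. A spring nub on its +y wall 25 mm down resists with about 5 to 15 N; the sign's weight does not carry it past
- pedal (a joint): angle of the red pedal (rad): 0 = up at rest, 0.30 = down at its stop, about level. Sprung: about 3 N at the pad to start it, about 10 N at the stop; it rises by itself
- pedal_pad (a point): middle of the black rubber pad (34 x 50 mm) on top of the pedal, where to press: at rest about 54 mm above the table and 59 mm along the stand's -x; at the stop about 34 mm above the table. The pedal is 58 mm wide, hinged about the stand's y at 3 mm along its +x, 24 mm up
- card_box: bystander: loose terracotta-coloured game box, 60 x 90 x 28 mm, origin at the centre of its underside
- mug: bystander: loose white mug, 80 mm wide, 90 mm high, handle towards its +y, origin at the centre of its underside
There are look-alikes about, which are no part of the job. Of the things that look like the sign_blue, the smaller one is meant.

How it is judged:
By the outcome, as a careful person would: the job done as asked, in the order asked, and still so for the second after the job is handed in, with the robot touching nothing.
It also fails if it takes over 58 s, if anything falls off the work surface, if the arm or the gripper's body presses on something with over 40 N, if the wrist force passes 120 N, or if a joint passes its speed limit or range.

## Robot

A 6-joint arm with a two-finger parallel gripper is mounted at the origin on the work surface. World frame = base frame: x ahead of the robot, y to its left, z up, the work surface at z = 0. Lengths are in m, angles in rad, forces in N, time in s.
With the tool pointing down it reaches from about 0.425 to 0.95 m from the base axis. Payload 3.5 kg.
Tool frame: the origin (TCP) lies between the finger pads; the fingertips stand 19 mm ahead of it and the grasp point (between the pads) is the TCP; z points along the fingers, y is the line along which they close (so a half turn about z gives the same grasp; the last joint's range is limited). The gripper opens to 85 mm and grips with 20 to 120 N. Pads are 22 mm wide; open, the fingers measure 114 mm over their backs; the gripper's body (76 mm by 85 mm) begins 54 mm behind the grasp point. The pads swing forward as they close: fully open they stand 13 mm farther back than shut.
Start: joints at [1.09, 0.286, 1.577, -0, 1.279, -0.15], TCP at [0.219, 0.638, 0.25] pointing down, gripper open.
Joint ranges: [-2.77, 2.77], [-0.9, 2.22], [0.21, 2.48], [-1.53, 4.67], [0.24, 2.81], [-2.84, 2.84]. Speed limits (rad/s): [2.79, 2.79, 3.14, 3.14, 3.14, 3.14].

## Interface

Orientations are given as a unit quaternion [x, y, z, w].
In Python, from plant import monitor, eyes, ctrl gives the robot as it stands.
- The arm moves only by the shell command python3 -m handwheel 'ROWS' [FORCE]. ROWS is JSON, a list of rows, each a list of 7 numbers: the shift along the tool's x, y, z in units of 40 cm (1.0 is 40 cm), then the turn, a rotation vector about the tool's x, y, z in units of pi rad (1.0 is pi rad), then the opening, from -1 (shut) to 1 (fully open). A call has 1 to 12 rows; each row is the pose to reach, as a shift and turn from the pose commanded when the call began, along the tool's axes at that moment, turning the shorter way round; what a row does not reach only later rows make up. A row lasts 1/8 s, in which the tool goes at most 62.5 mm and 10.7 degrees, less where a joint would pass 70% of its speed; a pose out of reach is approached as far as the arm can. A call with a number of a shift or a turn outside -1 to 1 is refused whole. A call with a gripper value outside its range is refused whole. The fingers move at their own pace and stop on an object; FORCE is the grip in N (left out, the last holds). Time passes only in rows, so rows that repeat a pose let the fingers close. It gives the time, the measured TCP pose, the force, the opening and the grip force at its end, in the units of the state.
- monitor.get_state(): the state, without advancing time (a new reading comes with each control period).
- eyes.read_camera(name): name is "scene" or "side" or "wrist"; returns the picture (420x560x3 uint8, red, green, blue); there is no depth.
- eyes.camera_params(name): a dict with "K" (3x3 intrinsics, pixels), "R" (3x3) and "t" (3): a world point X has camera coordinates R X + t. Camera axes: x right, y down, z forward; pixel columns grow to the right and rows downward; lengths in m; the calibration is good to about 2 mm. A picture is of the moment at which its call begins: read the wrist's pose just before it. camera_params takes no time and is no camera call; for the wrist camera it gives the pose at the moment of the call.
- ctrl.sign_off(): hands the job in; it is judged then, once.
The state is a dict: "time": time; "qpos": joint angles; "dq": joint speeds; "joint_efforts": joint torques, N m; "eef_pos": TCP position; "tcp_rot": TCP orientation; "contact_force": force on the tool from outside, world axes, zero at the start; "wrist_torque": the same for the moment, N m; "opening": opening from 0.0 (shut) to 1.0 (fully open); "finger_force": force on a finger pad.
Only numpy, scipy, OpenCV 4.12 (cv2) and the standard library are available. Lean on these libraries where they do the work, as an engineer would, in place of code of your own. Each camera call takes 0.05 s, during which the arm holds its last target. There are 200 camera calls.

## Working session

There is one attempt and no reset: what is moved stays moved. The work goes in short steps, Python scripts to look and compute and a shell command to move; the robot and the scene stay as the last step left them, time stands still between calls to the robot, and variables do not carry over. Pictures are saved under pics/ and viewed, at most 10 in all, crops included, and the job is handed in when it is done.

```bash
ls; mkdir -p pics
python3 - <<'E'
from plant import monitor, eyes
import cv2,json,numpy as np
s=monitor.get_state();print(s)
for n in("scene","side"):
    cv2.imwrite(f"pics/{n}0.png",eyes.read_camera(n)[:,:,::-1])
    p=eyes.camera_params(n);print(n,{k:np.round(v,4).tolist() for k,v in p.items()})
E
```

```text
pics
{'time': 0.0, 'qpos': array([ 1.08999597e+00,  2.87218074e-01,  1.57814122e+00,  4.26035708e-06,
        1.27861784e+00, -1.49994989e-01]), 'dq': array([ 0.00036486, -0.001096  , -0.00036534, -0.000995  , -0.00159553,
        0.00094994]), 'joint_efforts': array([ 1.27270316e-03, -4.05990601e+01, -2.92620957e+01, -8.34285038e-05,
        5.88796043e-03,  6.84301149e-07]), 'eef_pos': array([0.21892982, 0.63787385, 0.24893156]), 'tcp_rot': array([ 1.64650026e-01,  9.86351331e-01, -1.13279982e-03, -3.71765546e-04]), 'contact_force': array([ 0.62047733, -0.34286187,  0.20072967]), 'wrist_torque': array([-0.01099712,  0.01545828, -0.00701522]), 'finger_force': 0.0, 'opening': 0.9960526340121939}
scene {'K': [[404.0404, 0.0, 271.1467], [0.0, 404.0404, 205.2566], [0.0, 0.0, 1.0]], 'R': [[-0.2002, 0.9797, 0.0122], [0.6541, 0.143, -0.7427], [-0.7294, -0.1407, -0.6695]], 't': [0.0012, -0.3119, 1.6031]}
side {'K': [[408.7271, 0.0, 277.1697], [0.0, 408.7271, 209.5307], [0.0, 0.0, 1.0]], 'R': [[-0.8997, -0.4359, 0.0212], [-0.3213, 0.6288, -0.7081], [0.2953, -0.6439, -0.7058]], 't': [0.5305, 0.1738, 1.3624]}
```

View pics/scene0.png

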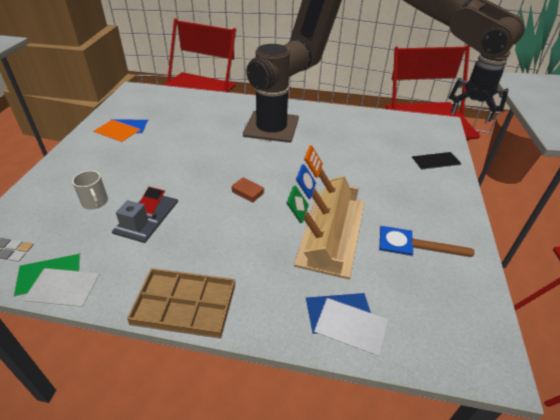

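View pics/side0.png

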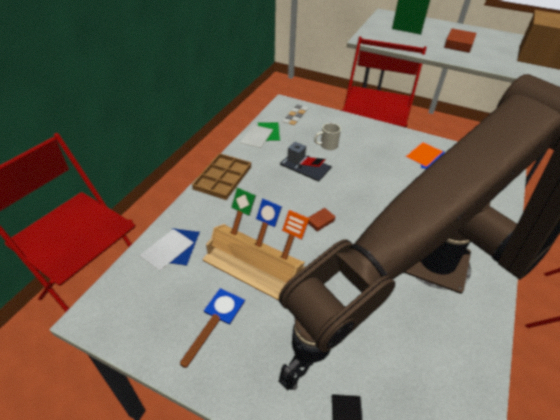

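Candidates for sign_blue are the blue panel with a white disc in the rack (scene 306,181; side 268,212), the larger blue sign lying on the table (scene 397,240; side 224,305), and blue papers (scene 338,308 and 130,125). I choose the one in the rack because it is smaller and leaning in a hole. I'll check that in a close crop.

Run:
```python
import cv2,numpy as np
a=cv2.imread("pics/scene0.png");b=cv2.imread("pics/side0.png")
c=lambda im,x,y,w=100,h=75:cv2.resize(im[y:y+h,x:x+w],(400,300),interpolation=cv2.INTER_CUBIC)
# top: scene rack (280,145,w160), scene stand ; bottom: side rack, side stand
I=np.vstack([np.hstack([c(a,270,145,160,120)[:, :],c(a,100,175)]),np.hstack([c(b,195,180,160,120),c(b,260,130)])])
cv2.imwrite("pics/crop0.png",I)
```

```text
(no output)
```

View pics/crop0.png

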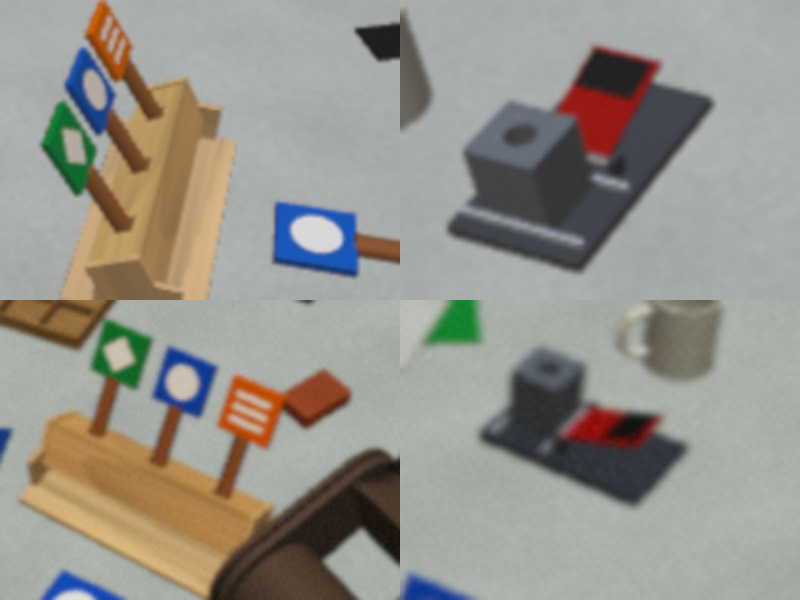

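Crop confirms it: the rack's middle sign is blue with a white disc (scene 308,181; side 268,213), and the one lying on the table is larger. Stand hole is at scene (130,208), side (297,147).

```bash
cat > h.py <<'E'
import numpy as np
from scipy.spatial.transform import Rotation as Ro
from plant import monitor, eyes
def ray(p,uv):
    d=p["R"].T@np.linalg.solve(p["K"],[uv[0],uv[1],1.]);return -p["R"].T@p["t"],d/np.linalg.norm(d)
def tri(obs):
    A=np.zeros((3,3));b=np.zeros(3);rs=[]
    for n,uv in obs:
        c,d=ray(eyes.camera_params(n) if isinstance(n,str) else n,uv);M=np.eye(3)-np.outer(d,d);A+=M;b+=M@c;rs.append((c,M))
    X=np.linalg.solve(A,b);return X,max(np.linalg.norm(M@(X-c)) for c,M in rs)
def onz(n,uv,z):
    c,d=ray(eyes.camera_params(n) if isinstance(n,str) else n,uv);return c+d*(z-c[2])/d[2]
E
python3 - <<'E'
from h import *
np.set_printoptions(precision=4,suppress=True)
P=dict(bd=((308,180.6),(267.8,212.8)),be=((326.8,212.2),(259,244.8)),od=((314.8,161.8),(295,224.8)),oe=((332.8,191),(285.4,257.2)),gd=((299.2,203.4),(243.4,201.2)),ge=((320,235.8),(233.8,233.2)),hole=((130.25,208.25),(297.25,147)),pad=((153.25,193.25),(318,161.75)))
for k,(a,b) in P.items():print(k,*tri([("scene",a),("side",b)]))
for uv in((178,200),(145,242),(112.5,232.5)):print(onz("scene",uv,.012))
for uv in((319,180.5),(331.75,167),(280.5,163.75)):print('s',onz("side",uv,.012))
print(onz("scene",(130.25,208.25),.077),onz("side",(297.25,147),.077))
for n in("scene","side"):
  p=eyes.camera_params(n);print(-p["R"].T@p["t"])
s=monitor.get_state();print(Ro.from_quat(s["tcp_rot"]).as_matrix())
p=eyes.camera_params("wrist");print(p, s["eef_pos"])
E
```

```text
bd [0.5274 0.2041 0.1726] 0.000467385894001078
be [0.5313 0.2624 0.0758] 0.0035849524332905404
od [0.4329 0.2104 0.1691] 0.001478043737490643
oe [0.4352 0.2704 0.076 ] 0.0039038374456539177
gd [0.6204 0.1938 0.1717] 0.001653709540923
ge [0.627  0.2548 0.0759] 0.0025783633264883678
hole [ 0.6337 -0.2752  0.0745] 0.0005863826604952402
pad [ 0.532  -0.2563  0.0484] 0.0003761701823495119
[ 0.5075 -0.1922  0.012 ]
[ 0.6934 -0.2165  0.012 ]
[ 0.6788 -0.3216  0.012 ]
s [ 0.4981 -0.1918  0.012 ]
s [ 0.4827 -0.2953  0.012 ]
s [ 0.6799 -0.2173  0.012 ]
[ 0.6366 -0.2727  0.077 ] [ 0.6325 -0.2729  0.077 ]
[1.3736 0.269  0.8416]
[0.1308 0.9993 1.0734]
[[-0.9458  0.3248 -0.001 ]
 [ 0.3248  0.9458 -0.002 ]
 [ 0.0003 -0.0022 -1.    ]]
{'K': array([[296.562 ,   0.    , 280.3337],
       [  0.    , 296.562 , 206.0124],
       [  0.    ,   0.    ,   1.    ]]), 'R': array([[ 0.3242,  0.946 , -0.0016],
       [ 0.9129, -0.3124,  0.2629],
       [ 0.2482, -0.0867, -0.9648]]), 't': array([-0.6745, -0.0338,  0.3778])} [0.2189 0.6379 0.249 ]
```

```bash
cat >> h.py <<'E'
np.set_printoptions(precision=4,suppress=True)
def go(pos,z,y,tag=""):
    """rows for tool axes z,y at pos, from measured pose"""
    s=monitor.get_state();R=Ro.from_quat(s["tcp_rot"]).as_matrix()
    z=np.array(z,float)/np.linalg.norm(z);y=np.array(y,float);y-=z*(z@y);y/=np.linalg.norm(y)
    T=np.c_[np.cross(y,z),y,z];r=Ro.from_matrix(R.T@T).as_rotvec()
    sh=R.T@(np.array(pos)-s["eef_pos"])
    print(tag,"shift",sh/.4,"turn",r/np.pi,"rows>=",max(np.linalg.norm(sh)/.0625,np.degrees(np.linalg.norm(r))/10.7))
L=np.radians(35);h=np.array([-.085,-.996,0]);h/=np.linalg.norm(h)
D=np.sin(L)*h+[0,0,np.cos(L)];N=-np.cos(L)*h+[0,0,np.sin(L)]
A=np.array([.5274,.2041,.1726])-.005*N   # axis point 160 mm above foot
SX=np.array([.9907,-.136,0])
E
python3 - <<'E'
from h import *
print(A,D,N,A-.16*D)
go([.35,.45,.42],[0,0,-1],[.325,.946,0],'via')
go(A+.20*D,-D,N,'pre')
E
```

```text
[0.5271 0.2    0.1697] [-0.0488 -0.5715  0.8192] [0.0697 0.8162 0.5736] [0.5349 0.2915 0.0387]
via shift [-0.4623 -0.3388 -0.4268] turn [-0.0007 -0.0001  0.    ] rows>= 4.573452882193294
pre shift [-1.1538 -1.0638 -0.2093] turn [-0.1941  0.0237 -0.0758] rows>= 10.13265609431045
```

```bash
python3 -m handwheel '[[-0.1,-0.08,-0.2,0,0,0,1],[-0.2,-0.16,-0.4,0,0,0,1],[-0.32,-0.26,-0.43,0,0,0,1],[-0.46,-0.34,-0.43,0,0,0,1],[-0.46,-0.34,-0.43,0,0,0,1],[-0.46,-0.34,-0.43,0,0,0,1]]'; python3 -c "
from h import *
go(A+.20*D,-D,N,'pre')"
```

```text
time: 0.85
eef_pos: [0.3511, 0.4479, 0.4238]
tcp_rot: [0.167, 0.986, 0.001, 0.001]
contact_force: [-0.4, 1.0, -0.3]
opening: 1.004
finger_force: 0.0
pre shift [-0.6902 -0.7187  0.2254] turn [-0.1928  0.0249 -0.077 ] rows>= 6.538061983059658
```

```bash
python3 -m handwheel '[[-0.2,-0.2,0,-0.05,0.006,-0.02,1],[-0.3,-0.3,0.05,-0.08,0.01,-0.035,1],[-0.4,-0.42,0.1,-0.11,0.014,-0.045,1],[-0.5,-0.53,0.15,-0.14,0.018,-0.06,1],[-0.6,-0.64,0.2,-0.17,0.022,-0.07,1],[-0.69,-0.72,0.225,-0.193,0.025,-0.077,1],[-0.69,-0.72,0.225,-0.193,0.025,-0.077,1],[-0.69,-0.72,0.225,-0.193,0.025,-0.077,1],[-0.69,-0.72,0.225,-0.193,0.025,-0.077,1]]'
python3 - <<'E'
from h import *
import cv2
go(A+.20*D,-D,N,'pre')
p=eyes.camera_params("wrist");cv2.imwrite("pics/w1.png",eyes.read_camera("wrist")[:,:,::-1])
for s in(.125,.195,0.05):
  q=A+(s-.16)*D;c=p["R"]@q+p["t"];print(s,(p["K"]@c/c[2])[:2])
q=A+.005*N;c=p["R"]@q+p["t"];print('disc',(p["K"]@c/c[2])[:2],c)
np.savez("w1.npz",**p)
E
```

```text
time: 1.98
eef_pos: [0.5162, 0.089, 0.3321]
tcp_rot: [0.038, 0.953, 0.3, 0.01]
contact_force: [0.4, 0.6, -0.5]
opening: 1.002
finger_force: 0.0
pre shift [-0.0033 -0.0044 -0.0077] turn [-0.0001 -0.002   0.0009] rows>= 0.06064680812514021
0.125 [278.5452 184.5429]
0.195 [278.1561 197.7913]
0.05 [278.8273 174.939 ]
disc [282.9056 190.4966] [ 0.0028 -0.0171  0.327 ]
```

View pics/w1.png

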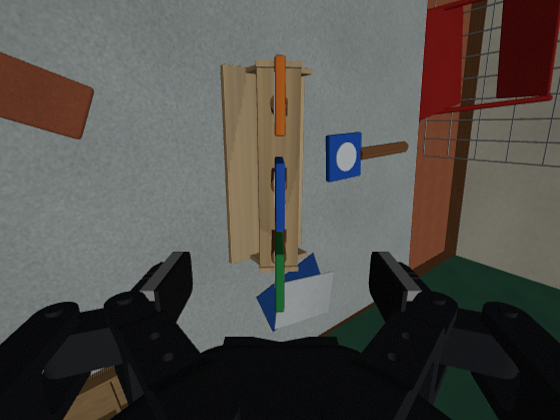

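Wrist view: the blue panel is edge-on at x≈280, rows 157–232, midway between the fingers (180/380), so the alignment is good. Approaching along the pole.

```bash
python3 -m handwheel '[[0,0,0.1,0,0,0,1],[0,0,0.2,0,0,0,1],[0,0,0.3,0,0,0,1],[0,0,0.38,0,0,0,1],[0,0,0.43,0,0,0,1],[0,0,0.46,0,0,0,1],[0,0,0.46,0,0,0,1],[0,0,0.46,0,0,0,-1],[0,0,0.46,0,0,0,-1],[0,0,0.46,0,0,0,-1],[0,0,0.46,0,0,0,-1],[0,0,0.46,0,0,0,-1]]' 40; python3 -c "
from h import *
s=monitor.get_state();print((s['eef_pos']-A)@D+.16,(s['eef_pos']-A)@N,s['finger_force'])"
```

```text
time: 3.52
eef_pos: [0.5248, 0.1919, 0.1811]
tcp_rot: [0.038, 0.954, 0.298, 0.011]
contact_force: [0.2, -4.4, 0.1]
opening: 0.113
finger_force: 38.9
0.17405432099732143 -0.0003013818740537936 38.93064200878143
```

```bash
python3 -m handwheel '[[0,0,0,0,0,0,-1],[0,0,0,0,0,0,-1],[0,0,-0.02,0,0,0,-1],[0,0,-0.05,0,0,0,-1],[0,0,-0.1,0,0,0,-1],[0,0,-0.15,0,0,0,-1],[0,0,-0.22,0,0,0,-1],[0,0,-0.3,0,0,0,-1],[0,0,-0.3,0,0,0,-1],[0,0,-0.3,0,0,0,-1]]' 90; python3 -c "
from h import *
go([.5,0,.36],[0,0,-1],SX,'via')
go([.6343,-.2735,.33],[0,0,-1],SX,'over')"
```

```text
time: 4.78
eef_pos: [0.519, 0.125, 0.2796]
tcp_rot: [0.039, 0.953, 0.301, 0.011]
contact_force: [0.4, 0.9, -1.2]
opening: 0.109
finger_force: 88.7
via shift [ 0.0228 -0.143  -0.3453] turn [ 0.1483 -0.1585  0.4998] rows>= 9.167113654343627
over shift [-0.3668 -0.7215 -0.6605] turn [ 0.1483 -0.1585  0.4998] rows>= 9.167113654343627
```

```bash
python3 -c "
from h import *
go(np.array([.6343,-.2735,.33])-.045*SX,[0,0,-1],SX,'over')"
python3 -m handwheel '[[0,-0.06,-0.13,0,0,0,-1],[-0.02,-0.12,-0.26,0.015,-0.016,0.05,-1],[-0.06,-0.2,-0.35,0.03,-0.032,0.1,-1],[-0.1,-0.3,-0.42,0.045,-0.048,0.15,-1],[-0.14,-0.4,-0.47,0.06,-0.064,0.2,-1],[-0.18,-0.5,-0.53,0.075,-0.08,0.25,-1],[-0.22,-0.6,-0.6,0.09,-0.096,0.3,-1],[-0.26,-0.7,-0.65,0.105,-0.112,0.35,-1],[-0.27,-0.72,-0.66,0.12,-0.128,0.4,-1],[-0.27,-0.72,-0.66,0.134,-0.143,0.45,-1],[-0.27,-0.72,-0.66,0.148,-0.158,0.5,-1],[-0.27,-0.72,-0.66,0.148,-0.158,0.5,-1]]'
python3 - <<'E'
from h import *
go(np.array([.6343,-.2735,.33])-.045*SX,[0,0,-1],SX,'over')
E
```

```text
over shift [-0.2545 -0.7165 -0.6566] turn [ 0.1483 -0.1585  0.4998] rows>= 9.167113654343627
time: 6.28
eef_pos: [0.5965, -0.2683, 0.3289]
tcp_rot: [0.752, 0.659, 0.001, -0.002]
contact_force: [0.5, 0.1, -1.6]
opening: 0.103
finger_force: 88.6
over shift [ 0.0001 -0.0172 -0.0026] turn [-0.0006 -0.0012  0.0012] rows>= 0.11115733604739456
```

```bash
python3 -m handwheel '[[0,-0.01,0,0,0,0,-1],[0,-0.01,0,0,0,0,-1]]' >/dev/null
python3 - <<'E'
from h import *
import cv2
s=monitor.get_state();print(s["eef_pos"],s["tcp_rot"],s["dq"].max())
f=s["eef_pos"]+[0,0,-.174];H=np.array([.634,-.274,.077])
I=[]
for n in("wrist","scene","side"):
  p=eyes.camera_params(n);im=eyes.read_camera(n)[:,:,::-1]
  cv2.imwrite(f"pics/{n}2.png",im);np.savez(n+"2.npz",**p)
  pr=lambda X:((p["K"]@(p["R"]@X+p["t"]))/((p["R"]@X+p["t"])[2]))[:2]
  a,b=pr(f),pr(H);print(n,a,b)
  if n=="wrist": c,w,h=b,200,150
  else: c,w,h=(a+b)/2,100,75
  x,y=int(np.clip(c[0]-w/2,0,560-w)),int(np.clip(c[1]-h/2,0,420-h));print(" origin",x,y,"scale",400/w)
  I.append(cv2.resize(im[y:y+h,x:x+w],(400,300),interpolation=cv2.INTER_CUBIC))
I.append(cv2.resize(cv2.imread("pics/wrist2.png"),(400,300)))
cv2.imwrite("pics/crop2.png",np.vstack([np.hstack(I[:2]),np.hstack(I[2:])]))
E
```

```text
[ 0.5916 -0.2695  0.3307] [ 0.7535  0.6575  0.0006 -0.0004] 0.009723772436347191
wrist [280.6383 193.1793] [313.735  178.5701]
 origin 213 103 scale 2.0
scene [132.3668 176.0594] [130.248  207.5747]
 origin 81 154 scale 4.0
side [307.5856 133.7294] [297.0153 146.7585]
 origin 252 102 scale 4.0
```

View pics/crop2.png

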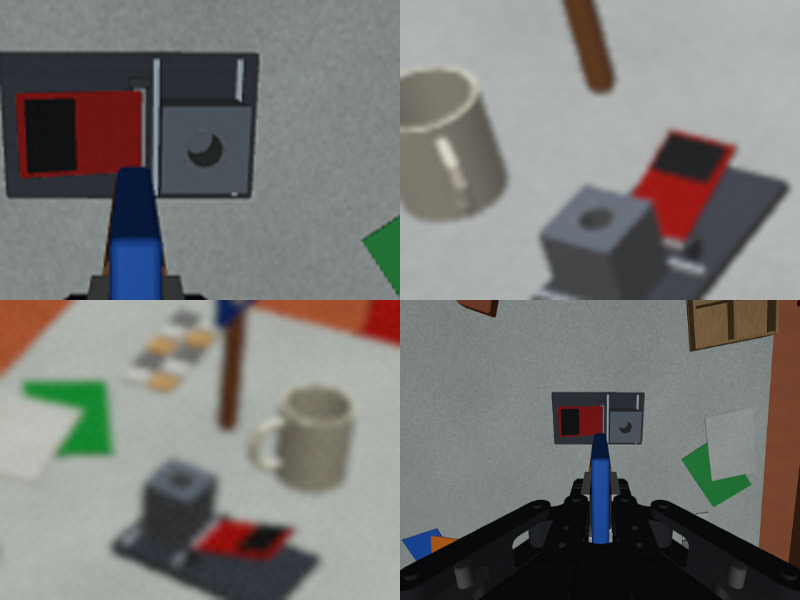

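Run:
```python
from h import *
s=monitor.get_state()
w=dict(np.load("wrist2.npz"))
ft,e=tri([("scene",(131.1,176.2)),("side",(309,133.5))]);print("foot",ft,e,"minus tcp",ft-s["eef_pos"])
print("hole cams",*tri([("scene",(130.25,208.25)),("side",(297.25,147.2))]))
print("hole wrist",onz(w,(315.5,177.5),.077))
# stand geometry from wrist: plate corners (top z .012)
for uv in((0,54),(258,53),(252,196),(8,196)):print(onz(w,(213+uv[0]/2,103+uv[1]/2),.012))
for uv in((160,104),(252,104),(252,194),(160,194)):print('blk',onz(w,(213+uv[0]/2,103+uv[1]/2),.077))
```

```text
foot [ 0.5886 -0.2761  0.1538] 0.0009329420704606233 minus tcp [-0.0033 -0.0062 -0.1774]
hole cams [ 0.6334 -0.2752  0.074 ] 0.00024472031275585716
hole wrist [ 0.6364 -0.2729  0.077 ]
[ 0.5032 -0.1961  0.012 ]
[ 0.6878 -0.2205  0.012 ]
[ 0.6746 -0.3261  0.012 ]
[ 0.4888 -0.3008  0.012 ]
blk [ 0.6113 -0.2407  0.077 ]
blk [ 0.6687 -0.2485  0.077 ]
blk [ 0.6638 -0.3067  0.077 ]
blk [ 0.6041 -0.2986  0.077 ]
```

Run:
```python
from h import *
import cv2
ft=np.array([.5886,-.2761,.1538])
for n in("scene","side"):
  p=eyes.camera_params(n)
  im=cv2.imread(f"pics/{n}2.png").astype(int);sat=im[:,:,2]-im[:,:,0]  # brown: R-B
  for dz in(0.01,.03,.06,.09,.11):
    X=ft+[0,0,dz];c=p["R"]@X+p["t"];u,v=(p["K"]@c/c[2])[:2]
    r=int(round(v));row=sat[r,int(u)-14:int(u)+15].clip(25)-25
    print(n,dz,round(u,1),round(v,1),"seen u",round((row*np.arange(int(u)-14,int(u)+15)).sum()/max(row.sum(),1),2),row.max(),(row>20).sum())
```

```text
scene 0.01 130.1 173.0 seen u 130.31 34 5
scene 0.03 128.4 167.1 seen u 128.56 34 5
scene 0.06 125.9 158.0 seen u 126.05 34 5
scene 0.09 123.2 148.5 seen u 123.63 32 6
scene 0.11 121.4 142.0 seen u 121.58 34 6
side 0.01 309.1 131.6 seen u 308.6 23 2
side 0.03 309.5 127.2 seen u 308.91 29 2
side 0.06 310.1 120.5 seen u 307.67 27 2
side 0.09 310.7 113.7 seen u 309.85 35 2
side 0.11 311.1 109.0 seen u 307.14 26 2
```

Run:
```python
from h import *
w=dict(np.load("wrist2.npz"));t=np.array([.5916,-.2695,.3307]);R=Ro.from_quat([.7535,.6575,.0006,-.0004]).as_matrix()
for uv,dz in(((280.5,222),.021),((280.5,187),-.049)):
  print((R.T@(onz(w,uv,t[2]+dz)-t)))
  print((R.T@(onz(w,uv,t[2]+dz-.003)-t)))
```

```text
[ 0.0331 -0.0003 -0.021 ]
[ 0.0321 -0.0003 -0.018 ]
[ 0.0317 -0.0003  0.049 ]
[ 0.0311 -0.0003  0.052 ]
```

Run:
```python
from h import *
S=[np.cos(np.radians(-7.7)),np.sin(np.radians(-7.7)),0]
go([.6364,-.2695,.33],[0,0,-1],S);go([.6364,-.2695,.261],[0,0,-1],S)
```

```text
shift [0.016  0.1102 0.003 ] turn [ 0.0003 -0.0002 -0.0007] rows>= 0.7130045842080912
 shift [0.0159 0.1101 0.1755] turn [ 0.0003 -0.0002 -0.0007] rows>= 1.3298541331400497
```

```bash
python3 -m handwheel '[[0.005,0.04,0,0,0,0,-1],[0.011,0.08,0,0,0,0,-1],[0.016,0.11,0,0,0,0,-1],[0.016,0.11,0.06,0,0,0,-1],[0.016,0.11,0.12,0,0,0,-1],[0.016,0.11,0.16,0,0,0,-1],[0.016,0.11,0.175,0,0,0,-1],[0.016,0.11,0.175,0,0,0,-1],[0.016,0.11,0.175,0,0,0,-1]]'
python3 - <<'E'
from h import *
import cv2
s=monitor.get_state();print(s["eef_pos"],s["contact_force"])
I=[]
for n in("scene","side"):
  p=eyes.camera_params(n);im=np.mean([eyes.read_camera(n)[:,:,::-1].astype(float) for _ in range(4)],0).astype(np.uint8)
  X=np.array([.6343,-.274,.08]);c=p["R"]@X+p["t"];u,v=(p["K"]@c/c[2])[:2]
  x,y=int(u-25),int(v-40);print(n,x,y)
  I.append(cv2.resize(im[y:y+75,x:x+50],(400,600),interpolation=cv2.INTER_CUBIC))
cv2.imwrite("pics/crop3.png",np.hstack(I))
E
```

```text
time: 7.8
eef_pos: [0.6371, -0.2696, 0.2626]
tcp_rot: [0.754, 0.657, 0.001, 0.001]
contact_force: [-0.1, -0.0, -1.7]
opening: 0.107
finger_force: 88.5
[ 0.6371 -0.2696  0.2626] [-0.075  -0.0133 -1.6745]
scene 104 166
side 271 106
```

View pics/crop3.png

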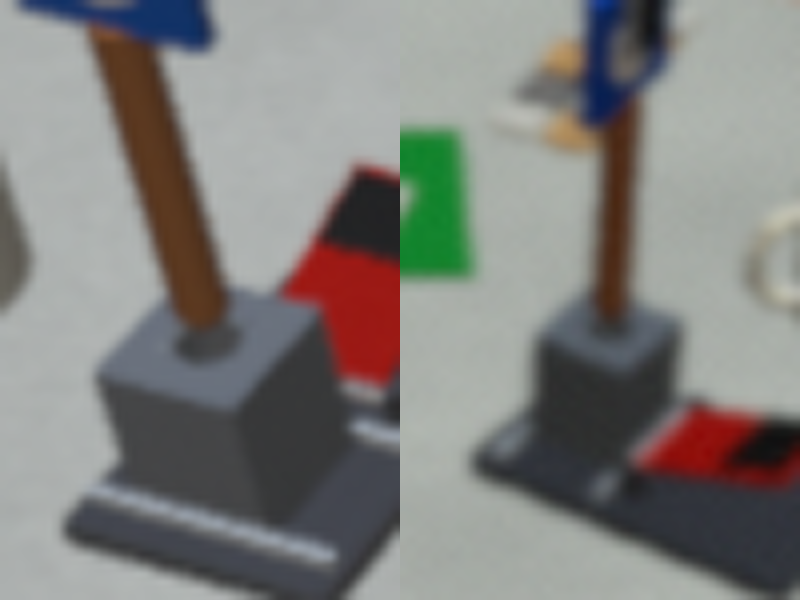

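Zoomed views: in scene (left) the foot at (203,325) extends to the hole centre (207,343). In side (right) the foot at (611,315) is over the hole at (610,327). They line up, so I'll insert gently.

```bash
python3 -m handwheel '[[0,0,0.012,0,0,0,-1],[0,0,0.025,0,0,0,-1],[0,0,0.032,0,0,0,-1],[0,0,0.04,0,0,0,-1],[0,0,0.04,0,0,0,-1]]'
```

```text
time: 8.82
eef_pos: [0.6368, -0.2695, 0.2449]
tcp_rot: [0.754, 0.657, 0.0, 0.0]
contact_force: [0.5, -0.9, -1.4]
opening: 0.105
finger_force: 88.5
```

```bash
python3 -m handwheel '[[0,0,0.01,0,0,0,-1],[0,0,0.02,0,0,0,-1],[0,0,0.03,0,0,0,-1],[0,0,0.03,0,0,0,-1]]' | egrep 'pos|force'; python3 -m handwheel '[[0,0,0.008,0,0,0,-1],[0,0,0.015,0,0,0,-1],[0,0,0.015,0,0,0,-1]]' | egrep 'pos|force'
```

```text
eef_pos: [0.6366, -0.2694, 0.2324]
contact_force: [0.6, -1.3, -2.5]
finger_force: 88.4
eef_pos: [0.6365, -0.2697, 0.2271]
contact_force: [0.1, -2.6, -0.9]
finger_force: 88.9
```

```bash
for r in 1; do python3 -m handwheel '[[0,0,0.01,0,0,0,-1],[0,0,0.02,0,0,0,-1],[0,0,0.03,0,0,0,-1],[0,0,0.03,0,0,0,-1]]' 100| egrep 'pos|force'; python3 -m handwheel '[[0,0,0.01,0,0,0,-1],[0,0,0.02,0,0,0,-1],[0,0,0.03,0,0,0,-1],[0,0,0.03,0,0,0,-1]]' | egrep 'pos|force'; done
```

```text
eef_pos: [0.6364, -0.2695, 0.2139]
contact_force: [0.4, -3.3, -2.5]
finger_force: 97.2
eef_pos: [0.6365, -0.2693, 0.2021]
contact_force: [-0.0, -4.7, -1.8]
finger_force: 97.2
```

```bash
python3 -m handwheel '[[0,0,0.006,0,0,0,-1],[0,0,0.012,0,0,0,-1],[0,0,0.012,0,0,0,-1]]' | egrep 'pos|force'; python3 -m handwheel '[[0,0,0.006,0,0,0,-1],[0,0,0.012,0,0,0,-1],[0,0,0.012,0,0,0,-1]]' | egrep 'pos|force|rot'
```

```text
eef_pos: [0.6367, -0.2693, 0.198]
contact_force: [-0.3, -4.5, -0.8]
finger_force: 97.6
eef_pos: [0.637, -0.2696, 0.196]
tcp_rot: [0.754, 0.657, 0.0, 0.001]
contact_force: [-2.0, -3.7, 6.5]
finger_force: 98.6
```

```bash
python3 -m handwheel '[[0,0,0.005,0,0,0,-1],[0,0,0.01,0,0,0,-1],[0,0,0.01,0,0,0,-1]]' | egrep 'pos|force|rot'
```

```text
eef_pos: [0.6375, -0.2698, 0.1959]
tcp_rot: [0.754, 0.657, 0.001, 0.002]
contact_force: [-5.0, -1.4, 15.9]
finger_force: 99.8
```

```bash
python3 -m handwheel '[[0,0,-0.01,0,0,0,-1],[0,0,-0.012,0,0,0,-1],[0,0,-0.012,0,0,0,-1]]' 40| egrep 'pos|force|rot'; python3 -m handwheel '[[0,0,0,0,0,0,-0.6],[0,0,0,0,0,0,-0.4],[0,0,0,0,0,0,-0.2],[0,0,0,0,0,0,0],[0,0,-0.05,0,0,0,0],[0,0,-0.15,0,0,0,0],[0,0,-0.25,0,0,0,0],[0,0,-0.25,0,0,0,0],[0,0,-0.25,0,0,0,0]]'
python3 - <<'E'
from h import *
import cv2
go([.533,-.254,.30],[0,0,-1],[.991,-.134,0])
I=[]
for n in("scene","side"):
  p=eyes.camera_params(n);im=np.mean([eyes.read_camera(n)[:,:,::-1].astype(float) for _ in range(4)],0).astype(np.uint8)
  X=np.array([.6343,-.274,.12]);c=p["R"]@X+p["t"];u,v=(p["K"]@c/c[2])[:2]
  x,y=int(u-33),int(v-50);print(n,x,y)
  I.append(cv2.resize(im[y:y+100,x:x+66],(400,600),interpolation=cv2.INTER_CUBIC))
cv2.imwrite("pics/crop4.png",np.hstack(I))
E
```

```text
eef_pos: [0.6369, -0.2695, 0.196]
tcp_rot: [0.754, 0.657, 0.0, 0.001]
contact_force: [-2.1, -3.4, 7.0]
finger_force: 98.4
time: 13.32
eef_pos: [0.6365, -0.2692, 0.295]
tcp_rot: [0.754, 0.657, 0.001, 0.0]
contact_force: [-0.1, -0.2, -0.0]
opening: 0.505
finger_force: 0.0
 shift [ 0.0025 -0.2616 -0.0129] turn [ 0.0004 -0.0001 -0.0008] rows>= 1.6761659091120396
scene 93 145
side 264 87
```

View pics/crop4.png

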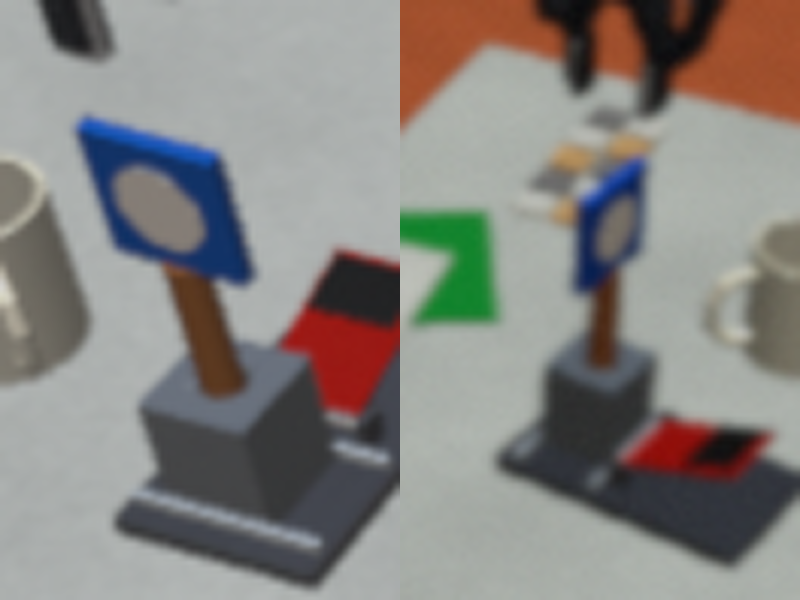

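The sign stands upright and square in the block, with about 70 mm of pole visible against the 70 mm panel, so it is fully home. Now the pedal.

```bash
python3 -m handwheel '[[0,-0.05,-0.013,0,0,0,-1],[0,-0.15,-0.013,0,0,0,-1],[0,-0.262,-0.013,0,0,0,-1],[0,-0.262,-0.013,0,0,0,-1],[0,-0.262,0.1,0,0,0,-1],[0,-0.262,0.24,0,0,0,-1],[0,-0.262,0.36,0,0,0,-1],[0,-0.262,0.46,0,0,0,-1],[0,-0.262,0.51,0,0,0,-1],[0,-0.262,0.51,0,0,0,-1],[0,-0.262,0.51,0,0,0,-1]]' 30
python3 - <<'E'
from h import *
import cv2
cv2.imwrite("pics/w5.png",eyes.read_camera("wrist")[:,:,::-1])
E
```

```text
time: 15.1
eef_pos: [0.5343, -0.2559, 0.0923]
tcp_rot: [0.754, 0.657, 0.001, 0.002]
contact_force: [1.3, -0.1, 1.4]
opening: -0.002
finger_force: 0.0
```

View pics/w5.png

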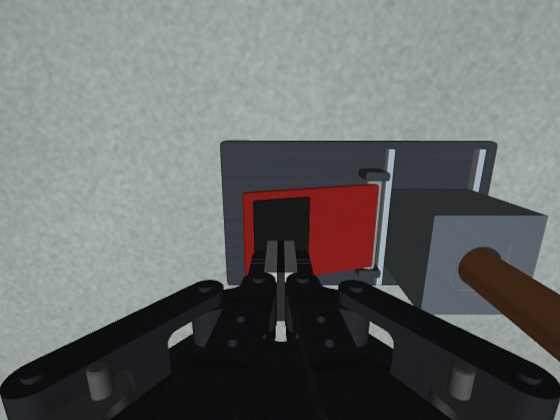

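Fingertips (280,255) are centred over the black pad (254–310). Pressing.

```bash
python3 -m handwheel '[[0,0,0.03,0,0,0,-1],[0,0,0.05,0,0,0,-1],[0,0,0.065,0,0,0,-1],[0,0,0.08,0,0,0,-1],[0,0,0.09,0,0,0,-1],[0,0,0.09,0,0,0,-1]]'|egrep 'pos|force'; python3 -m handwheel '[[0,0,0.005,0,0,0,-1],[0,0,0.01,0,0,0,-1],[0,0,0.01,0,0,0,-1]]'|egrep 'pos|force'
```

```text
eef_pos: [0.5318, -0.255, 0.0546]
contact_force: [-6.5, 1.0, 8.8]
finger_force: 4.4
eef_pos: [0.5318, -0.2551, 0.0527]
contact_force: [-10.1, 2.4, 18.3]
finger_force: 9.0
```

```bash
python3 -m handwheel '[[0,0,0.005,0,0,0,-1],[0,0,0.005,0,0,0,-1],[0,0,0.005,0,0,0,-1]]'|egrep 'pos|force'; python3 -m handwheel '[[0,0,-0.02,0,0,0,-1],[0,0,-0.05,0,0,0,-1],[0,0,-0.1,0,0,0,-1],[0,0,-0.2,0,0,0,-1],[0,0,-0.35,0,0,0,-1],[0,0,-0.5,0,0,0,-1],[0,0,-0.6,0,0,0,-1],[0,0,-0.6,0,0,0,-1],[0,0,-0.6,0,0,0,-1]]'
python3 - <<'E'
from h import *
import cv2
I=[]
for n in("scene","side"):
  im=eyes.read_camera(n)[:,:,::-1]
  I.append(im[120:300,60:420] if n=="scene" else im[80:260,170:530])
cv2.imwrite("pics/end.png",cv2.resize(np.vstack(I),(600,600)))
E
```

```text
eef_pos: [0.5319, -0.2551, 0.0525]
contact_force: [-14.4, 5.9, 26.3]
finger_force: 13.2
time: 17.77
eef_pos: [0.532, -0.2545, 0.2869]
tcp_rot: [0.754, 0.657, -0.0, -0.001]
contact_force: [0.2, 0.5, -0.1]
opening: 0.001
finger_force: 0.0
```

View pics/end.png

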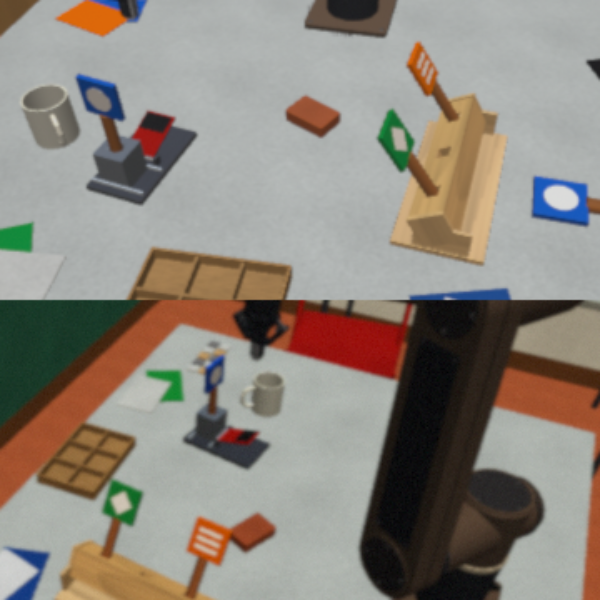

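The final view shows the sign upright in the block, the pedal back up and the bystanders where they were. At the pedal stop the force rose from 18 to 26 N with only 0.2 mm of movement. Handing in.

```bash
python3 -c "
from plant import ctrl
print(ctrl.sign_off())"
```

```text
the job is handed in; nothing more can be done
None
```

The blue sign stands upright and square in the socket block, pushed home to its floor; I then pressed the red pedal to its stop, it came back up, and I handed the job in at about 18 s (no verdict returned).

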